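# Seat the radius leaves on the bracket's curved edges

### The arm

A 7-joint arm with a two-finger parallel gripper is mounted at the origin on the work surface. World frame = base frame: x ahead of the robot, y to its left, z up, the work surface at z = 0. Lengths are in m, angles in rad, forces in N, time in s.
With the tool pointing down it reaches from about 0.4 to 0.85 m from the base axis. Payload 10.4 kg.
Tool frame: the origin (TCP) lies on the centre line of the jaws, within the pads' length; the fingertips stand 8 mm ahead of it and the grasp point (between the pads) lies 11 mm behind it (r.finger_overhang is the distance from the TCP to the fingertips, in m); z points along the fingers, y is the line along which they close (so a half turn about z gives the same grasp; the last joint's range is limited). The gripper opens to 87 mm and grips with 3 to 60 N. Pads are 19 mm wide; open, the fingers measure 117 mm over their backs; the gripper's body (75 mm by 190 mm) begins 51 mm behind the grasp point.
Start: joints at [1.216, 0.332, -0.065, 1.46, 0.022, 1.35, -0.088], TCP at [0.204, -0.591, 0.231] pointing down, gripper open.
Joint ranges: [-2.6, 2.6], [-0.5, 2.12], [-1.47, 1.34], [0.16, 2.42], [-1.27, 4.41], [0.06, 2.06], [-2.6, 2.6]. Speed limits (rad/s): [2.22, 2.22, 2.79, 2.79, 3.14, 3.14, 3.14].

### API

Orientations are given as a unit quaternion [x, y, z, w].
In Python, from bench import r, vision gives the robot as it stands.
- The arm moves only by the tool drive_tool, never from a script. Its argument "series" is a list of rows, each a list of 2 entries, a list of its own where there are three numbers: the shift along the world's x, y, z in cm, then the turn about the world's z in degrees. A call has exactly 10 rows; each row shifts and turns the commanded pose from where the row before left it; what a row does not reach is not made up. A row lasts 1/8 s, in which the tool goes at most 62.5 mm and 10.7 degrees, less where a joint would pass 70% of its speed; a pose out of reach is approached as far as the arm can. A call with a gripper value outside its range is refused whole. "hand" is the closure, from 0 (fully open) to 1 (shut), set as the call begins (left out, the last holds). The fingers move at their own pace and stop on an object; "newtons" is the grip in N (left out, the last holds). Time passes only in rows, so rows that do not move let the fingers close, or fill a call up. It gives the time, the measured TCP pose, the force, the opening and the grip force at its end, in the units of the state.
- r.read_state(): the state, without advancing time (a new reading comes with each control period).
- vision.camera(name): name is "scene" or "top" or "wrist"; returns a dict with "color" (384x512x3 uint8, red, green, blue), "intrinsics" (3x3 intrinsics, pixels), "R" (3x3) and "t" (3): a world point X has camera coordinates R X + t; the wrist camera has in their place "mount" (4x4, takes a point from camera to tool coordinates, whose origin is the TCP and whose axes are the flange's). Camera axes: x right, y down, z forward; pixel columns grow to the right and rows downward; lengths in m; the calibration is good to about 2 mm. A picture is of the moment at which its call begins: read the wrist's pose just before it. There is no depth.
- r.close_job(): hands the job in; it is judged then, once.
The state is a dict: "time": time; "joint_positions": joint angles; "joint_vel": joint speeds; "joint_torque": joint torques, N m; "ee_pos": TCP position; "eef_rot": TCP orientation; "ft_force": force on the tool from outside, world axes, zero at the start; "torque": the same for the moment, N m; "width": finger opening in m; "grip_force": force on a finger pad.
Only numpy, scipy, OpenCV 4.12 (cv2) and the standard library are available. Lean on these libraries where they do the work, as an engineer would, in place of code of your own. Each camera call takes 0.05 s, during which the arm holds its last target. There are 200 camera calls.

### The job

Check the 20 mm radii of the steel bracket with the two matching radius leaves: first slide the yellow-post concave leaf onto the bracket's rounded outer corner until it bears on both legs and hold it pressed home on both for about a second, then do the same with the blue-post convex leaf in the inner fillet. Press gently, about 5 N on each leg and never over 15 N in all. Each leaf must lie flat on the bench, square and snug, so that it does not rock; leave both seated there, released, and leave the other leaves, the bush and the insert box where they are.

Things in the scene. Friction and masses are not known exactly. Their poses are not given: they have to be found in the camera images.
- bracket: Fixed bright steel L bracket flat on the bench, 16 mm high, rigid. Origin on the underside in the heel; z up. If sharp, its outer corner would be at x = y = -30 mm and its inner corner at x = y = 30 mm in this frame; the outer one is rounded convex, radius 20 mm, the inner has a concave fillet, radius 20 mm. The outer corner points roughly to the robot. Press it gently: 5 N a leg, never over 15 N.
- x_leg: Leg of the bracket along +x: reaches x = 100 mm; its outer face is y = -30, its inner face y = 30 mm. Same origin and axes as the bracket. The yellow leaf seats on the OUTER corner: axes parallel to the bracket's, its post at x = y = -43 mm in this frame; it comes home moving along +x (onto the y leg) and +y (onto the x leg). Leaf-on-leg friction: 0.2 to 0.3.
- y_leg: Leg of the bracket along +y: reaches y = 100 mm; its outer face is x = -30, its inner face x = 30 mm. Same origin and axes as the bracket. The blue leaf seats in the INNER corner: axes parallel to the bracket's, its post at x = y = 58 mm in this frame; it comes home moving along -x (onto the y leg) and -y (onto the x leg). Leaf-on-leg friction: 0.2 to 0.3.
- yellow_leaf_post (a point): YELLOW square post, 16 x 16 mm, 10 to 52 mm above the bench, faces along x, y, on a loose aluminium L-shaped concave leaf, 10 mm thick, about 120 g. Point on the post axis, 39 mm above the leaf's underside; z up. From this point the inner edges of the arms lie at y = 13 (arm reaches x = 53) and x = 13 mm (arm reaches y = 53), joined by a concave R20 arc; outer edges at x, y = -14 mm.
- blue_leaf_post (a point): BLUE square post, 16 x 16 mm, 10 to 52 mm above the bench, faces along x, y, at the centre of a loose 56 x 56 mm aluminium convex leaf, 10 mm thick, about 110 g. Point on the post axis, 39 mm above the leaf's underside; z up. Edges at x, y = -28 and 28 mm; the corner at -x, -y is rounded, radius 20 mm, the other three are sharp.
- red_leaf_post (a point): RED post of another concave leaf, form and height as the yellow one but radius 8 mm: not to be used. Point on the post axis, 39 mm above the bench.
- green_leaf_post (a point): GREEN post of another convex leaf, form and height as the blue one but radius 28 mm: not to be used. Point on the post axis, 39 mm above the bench.
- bush_mid (a point): Loose dark steel bush, 52 mm across, 45 mm high, standing; point at its centre. Bystander.
- insert_box_mid (a point): Loose yellow plastic insert box 45 x 80 x 22 mm; point at its centre. Bystander.
There are look-alikes about, which are no part of the job. Leave any orange, pink or turquoise look-alike of the part that bears yellow_leaf_post alone.

How it is judged:
By the outcome, as a careful person would: the job done as asked, in the order asked, and still so for the second after the job is handed in, with the robot touching nothing.
It also fails if it takes over 72 s, if anything falls off the work surface, if the arm or the gripper's body presses on something with over 40 N, if the wrist force passes 120 N, or if a joint passes its speed limit or range.

## Working session

There is one attempt and no reset: what is moved stays moved. The work goes in short steps, Python scripts to look and compute and a tool call to move; the robot and the scene stay as the last step left them, time stands still between calls to the robot, and variables do not carry over. Pictures are saved under pics/ and viewed, at most 10 in all, crops included, and the job is handed in when it is done.

Besides the shell and the picture viewer there is one more tool, called after "Call:" by a JSON object that holds its "api" and its "payload", one argument or row to a line. drive_tool: Moves the arm, as the interface text tells. Its arguments: {"type":"object","properties":{"series":{"type":"array"},"hand":{"type":"number"},"newtons":{"type":"number"}},"required":["series"]}

```bash
mkdir -p pics; ls
python3 - <<'E'
from bench import r, vision
import cv2,numpy as np,pickle
s=r.read_state();print(s['time'],s['ee_pos'],s['eef_rot'],s['ft_force'],r.finger_overhang)
ims=[]
d={}
for n in("top","scene"):
    c=vision.camera(n);d[n]=c;ims.append(c['color'][:,:,::-1])
    print(n,c['intrinsics'],c['R'],c['t'])
    cv2.imwrite(f'pics/{n}0.png',cv2.resize(ims[-1],(784,588),interpolation=cv2.INTER_CUBIC))
pickle.dump(d,open('c0.pkl','wb'))
E
```

```text
pics
0.0 [ 0.20342295 -0.59055406  0.22974408] [ 9.86271240e-01  1.65131747e-01 -1.71831470e-04 -7.19525938e-04] [ 0.11048353  0.24503633 -0.01330261] 0.008
top [[430.67887899   0.         253.26388182]
 [  0.         430.67887899 195.4903703 ]
 [  0.           0.           1.        ]] [[ 0.01877644 -0.9997169  -0.01461355]
 [-0.98339334 -0.01582705 -0.18079556]
 [ 0.18051309  0.01776556 -0.98341213]] [0.06176486 0.4911107  1.38405098]
scene [[375.88454811   0.         258.7741407 ]
 [  0.         375.88454811 191.20957998]
 [  0.           0.           1.        ]] [[-0.56287524  0.82651475 -0.00669511]
 [ 0.486868    0.32500062 -0.81076146]
 [-0.66793039 -0.45961719 -0.58533839]] [ 0.24362832 -0.22233649  1.49268979]
```

View pics/top0.png

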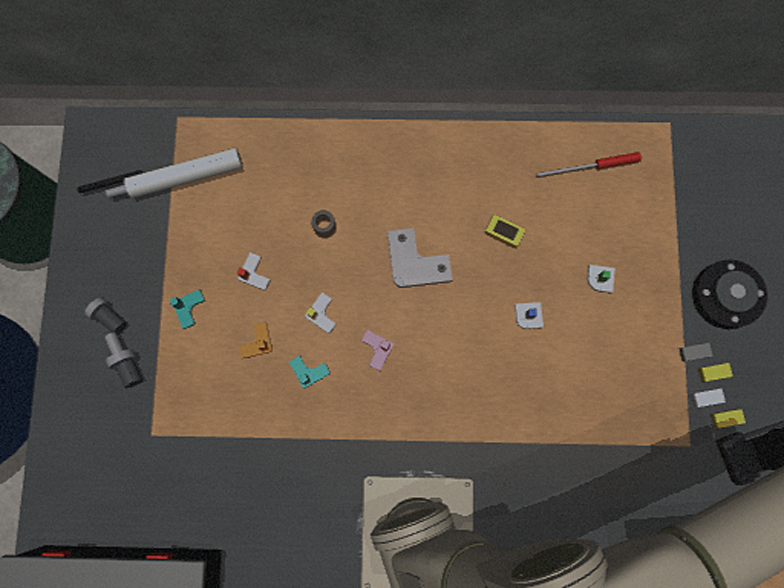

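View pics/scene0.png

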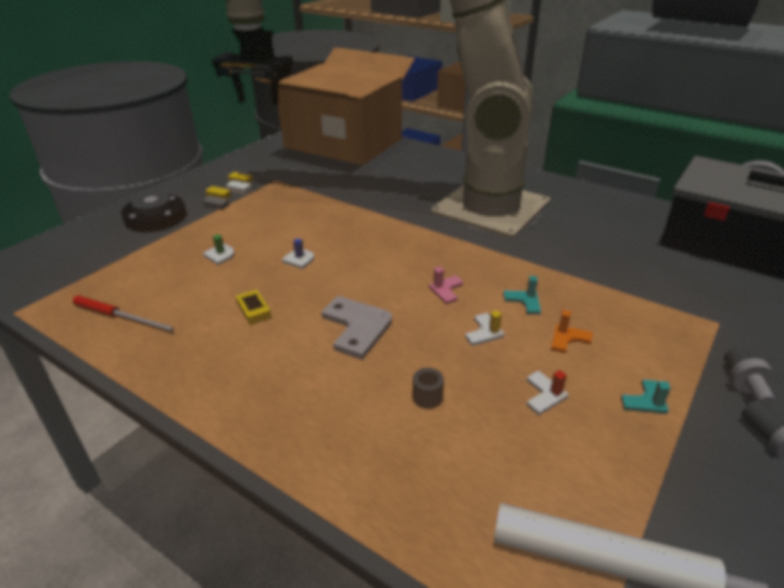

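The possible targets, by pixel in the 784-wide top view:
- **Concave leaves:** white leaf with yellow post (311,314), white leaf with red post (243,272), turquoise (178,302) and (306,380), orange (263,346), pink (385,346).
- **Convex leaves:** blue post (531,314), green post (604,277).
- **Another yellow object:** the insert box (505,231).

By the description I choose the yellow post on the white leaf at (311,314) and the blue post at (531,314). The bracket's heel is near (400,278), with its x leg to the right and its y leg up.

```bash
cat > h.py <<'E'
import numpy as np,cv2
from scipy.spatial.transform import Rotation as Ro
def cam_pose(c,s=None):
    """R,t world->camera"""
    if 'R' in c: return np.array(c['R']),np.array(c['t'])
    T=np.eye(4);T[:3,:3]=Ro.from_quat(s['eef_rot']).as_matrix();T[:3,3]=s['ee_pos']
    M=np.linalg.inv(T@np.array(c['mount']));return M[:3,:3],M[:3,3]
def back(c,uv,z,s=None):
    R,t=cam_pose(c,s);K=np.array(c['intrinsics']);uv=np.atleast_2d(uv)
    d=(R.T@np.linalg.inv(K)@np.c_[uv,np.ones(len(uv))].T).T;o=-R.T@t
    return o+d*((z-o[2])/d[:,2])[:,None]
def proj(c,X,s=None):
    R,t=cam_pose(c,s);p=(R@np.atleast_2d(X).T).T+t;p=p@np.array(c['intrinsics']).T
    return p[:,:2]/p[:,2:]
E
python3 - <<'E'
from h import *
from bench import vision,r
import pickle
d=pickle.load(open('c0.pkl','rb'));c=d['top'];k=512/784
for n,u,z in [('yel',(311,314),.052),('blue',(532,313),.052),('corner',(395,285),.016),('xend',(452,280),.016),('yend',(389,231),.016),('inner',(417,257),.016),('red',(243,272),.05),('bush',(323,222),.045),('pink',(385,346),.05)]:
    print(n,back(c,np.array(u)*k,z).round(3))
im=c['color'][:,:,::-1]
a=im[185:260,175:275];b=im[140:230,310:410]
a=cv2.resize(a,None,fx=4,fy=4,interpolation=cv2.INTER_CUBIC);b=cv2.resize(b,None,fx=4,fy=4,interpolation=cv2.INTER_CUBIC)
a=cv2.copyMakeBorder(a,0,60,0,0,cv2.BORDER_CONSTANT)
cv2.imwrite('pics/crop0.png',np.hstack([a,b]))
s=r.read_state();w=vision.camera('wrist');print(np.array(w['mount']).round(3),w['intrinsics'])
E
```

```text
yel [[0.454 0.235 0.052]]
blue [[ 0.464 -0.239  0.052]]
corner [[0.528 0.055 0.016]]
xend [[ 0.541 -0.071  0.016]]
yend [[0.652 0.071 0.016]]
inner [[0.593 0.007 0.016]]
red [[0.545 0.388 0.05 ]]
bush [[0.662 0.217 0.045]]
pink [[0.388 0.074 0.05 ]]
[[-0.    -0.969 -0.245  0.067]
 [ 1.    -0.     0.001  0.   ]
 [-0.001 -0.245  0.969 -0.155]
 [ 0.     0.     0.     1.   ]] [[276.33115849   0.         254.19118375]
 [  0.         276.33115849 193.65723811]
 [  0.           0.           1.        ]]
```

View pics/crop0.png

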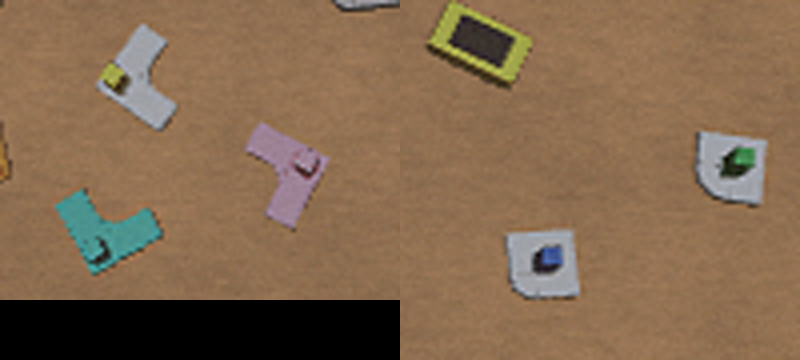

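The crop confirms the choices: the yellow post sits on a white concave leaf (crop 115,77), with its arms pointing right and up-right. The blue leaf (crop 548,258) has its rounded corner at lower left. Next I go to a view pose over the blue leaf, then the bracket, then the yellow leaf.

Call:
{"api": "drive_tool", "payload": {
  "series": [
    [[2.5,3.2,-0.6],3],
    [[2.5,3.2,-0.6],3],
    [[2.5,3.2,-0.6],3],
    [[2.5,3.2,-0.6],3],
    [[2.5,3.2,-0.6],3],
    [[2.5,3.2,-0.6],3],
    [[2.5,3.2,-0.6],3],
    [[2.5,3.2,-0.6],3],
    [[2.5,3.2,-0.6],3],
    [[2.5,3.2,-0.6],4]
  ],
  "hand": 0,
  "newtons": 40
}}

```text
time: 1.4
ee_pos: [0.4542, -0.2698, 0.1703]
eef_rot: [0.906, 0.424, -0.0, 0.0]
ft_force: [-0.3, -0.9, -0.0]
width: 0.0868
grip_force: 0.0
```

```bash
cat > look.py <<'E'
import sys,pickle
from bench import r,vision
from h import *
s=r.read_state();c=vision.camera('wrist');pickle.dump((s,c),open(sys.argv[1]+'.pkl','wb'))
cv2.imwrite(f'pics/{sys.argv[1]}.png',cv2.resize(c['color'][:,:,::-1],(784,588),interpolation=cv2.INTER_CUBIC))
print(s['time'],np.round(s['ee_pos'],4),'yaw',Ro.from_quat(s['eef_rot']).as_euler('ZYX',degrees=True).round(2),'F',np.round(s['ft_force'],2),s['width'],s['grip_force'])
E
python3 look.py w_blue
```

```text
1.4 [ 0.4542 -0.2698  0.1703] yaw [ 50.12   0.   180.  ] F [-0.33 -0.87 -0.  ] 0.0868315802755137 0.0
```

Call:
{"api": "drive_tool", "payload": {
  "series": [
    [[1.1,2.7,0],3],
    [[1.1,2.7,0],0],
    [[1.1,2.7,0],0],
    [[1.1,2.7,0],0],
    [[1.1,2.7,0],0],
    [[1.1,2.7,0],0],
    [[1.1,2.7,0],0],
    [[1.1,2.7,0],0],
    [[0,2.7,0],0],
    [[0,2.7,0],0]
  ]
}}

```text
time: 2.7
ee_pos: [0.5414, 0.0003, 0.1706]
eef_rot: [0.895, 0.447, -0.0, 0.0]
ft_force: [-0.4, 0.3, -0.5]
width: 0.0869
grip_force: 0.0
```

```bash
python3 look.py w_br
```

```text
2.7 [5.414e-01 3.000e-04 1.706e-01] yaw [ 53.05   0.   180.  ] F [-0.39  0.3  -0.45] 0.08685748128133562 0.0
```

Call:
{"api": "drive_tool", "payload": {
  "series": [
    [[-1.0,2.6,0],0],
    [[-1.0,2.6,0],0],
    [[-1.0,2.6,0],0],
    [[-1.0,2.6,0],0],
    [[-1.0,2.6,0],0],
    [[-1.0,2.6,0],0],
    [[-1.0,2.6,0],0],
    [[-1.0,2.6,0],0],
    [[0,0,0],0],
    [[0,0,0],0]
  ]
}}

```text
time: 4.0
ee_pos: [0.4618, 0.2064, 0.1706]
eef_rot: [0.895, 0.446, -0.0, 0.0]
ft_force: [-0.5, -0.2, -0.5]
width: 0.0867
grip_force: 0.0
```

```bash
python3 look.py w_yel
python3 - <<'E'
import cv2,numpy as np
a=[cv2.resize(cv2.imread(f'pics/{n}.png'),(400,300)) for n in('w_blue','w_br','w_yel')]
cv2.imwrite('pics/trip.png',np.vstack([np.hstack(a[:2]),np.hstack([a[2],a[2]*0])]))
E
```

```text
4.0 [0.4618 0.2064 0.1706] yaw [5.3000e+01 2.0000e-02 1.7997e+02] F [-0.5  -0.16 -0.5 ] 0.08674405510148427 0.0
```

View pics/trip.png

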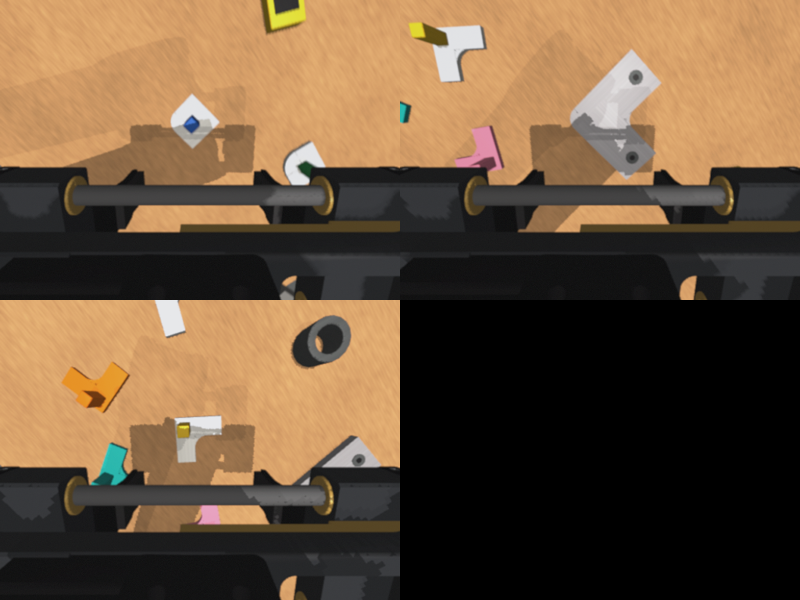

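The chroma of steel and aluminium differs from the bench and isn't affected by the shadows, so I fit the outlines to it.

```bash
cat > fit.py <<'E'
from h import *
import pickle,sys
from scipy.optimize import minimize
def arc(cx,cy,R,a0,a1): a=np.radians(np.linspace(a0,a1,16));return [(cx+R*np.cos(t),cy+R*np.sin(t)) for t in a]
BR=[(100,-30),(100,30)]+arc(50,50,20,270,180)+[(30,100),(-30,100)]+arc(-10,-10,20,180,270)
YE=[(-14,-14),(53,-14),(53,13)]+arc(33,33,20,270,180)+[(13,53),(-14,53)]
BL=[(28,-28),(28,28),(-28,28)]+arc(-8,-8,20,180,270)
PO=[(-9,-9),(9,-9),(9,9),(-9,9)]
M={'br':(BR,.016,0),'ye':(YE,.010,1),'bl':(BL,.010,1)}
S=4
def world(P,p,z):
    a=p[2];P=np.array(P)/1000;return np.c_[P@np.array([[np.cos(a),np.sin(a)],[-np.sin(a),np.cos(a)]])+p[:2],np.full(len(P),z)]
def fit(c,s,name,p0):
    P,h,post=M[name];im=c['color'].astype(float)
    ch=(im[...,0]-im[...,2])/(im.sum(2)+1)
    uv=proj(c,world(P,p0,0),s);lo=np.maximum(uv.min(0).astype(int)-12,0);hi=np.minimum(uv.max(0).astype(int)+12,[512,384])
    sub=ch[lo[1]:hi[1],lo[0]:hi[0]]
    def fill(pts,m): cv2.fillPoly(m,[np.round(((pts-lo+.5)*S-.5)*16).astype(np.int32)],1.0,shift=4)
    def rend(p,dil=0):
        m=np.zeros((sub.shape[0]*S,sub.shape[1]*S),np.float32)
        for z in np.linspace(0,h,4): fill(proj(c,world(P,p,z),s),m)
        return cv2.GaussianBlur(cv2.resize(m,(sub.shape[1],sub.shape[0]),interpolation=cv2.INTER_AREA),(0,0),.7)
    w=np.ones(sub.shape)
    if post:
        m=np.zeros((sub.shape[0]*S,sub.shape[1]*S),np.float32)
        q=np.vstack([proj(c,world(np.array(PO)*1.25,p0,z),s) for z in(.01,.052)]).astype(np.float32)
        fill(cv2.convexHull(q)[:,0],m);w=1-(cv2.resize(m,sub.shape[::-1])>0)
    def cost(p,full=0):
        m=rend(p);ins=np.median(sub[(m>.95)&(w>0)]);out=np.median(sub[(m<.05)&(w>0)])
        e=np.clip((sub-out)/(ins-out),-.3,1.3)-m
        return (w*e*e).sum()
    best=None
    for da in(0,.06,-.06):
        x=np.array(p0,float)+[0,0,da]
        for sc in(1,.3):
            o=minimize(cost,x,method='Nelder-Mead',options=dict(initial_simplex=x+sc*np.array([[0,0,0],[.006,0,0],[0,.006,0],[0,0,.06]]),xatol=1e-5,fatol=1e-3));x=o.x
        if best is None or o.fun<best.fun: best=o
    return best
if __name__=='__main__':
    vis=[]
    for f,n,p0 in [('w_blue','bl',(.464,-.245,-1.48)),('w_br','br',(.562,.028,-1.48)),('w_yel','ye',(.452,.235,-2.27))]:
        s,c=pickle.load(open(f+'.pkl','rb'));o=fit(c,s,n,p0)
        print(n,(o.x[:2]*1000).round(1),np.degrees(o.x[2]).round(2),o.fun)
        im=cv2.resize(c['color'][:,:,::-1],None,fx=3,fy=3,interpolation=cv2.INTER_CUBIC)
        u=((proj(c,world(M[n][0],o.x,M[n][1]),s)+.5)*3-.5)
        cv2.polylines(im,[u.round().astype(int)],True,(0,0,255),1)
        m=u.mean(0).astype(int);vis.append(im[max(0,m[1]-200):,max(0,m[0]-130):][:400,:260])
    cv2.imwrite('pics/fit.png',np.hstack(vis))
E
python3 fit.py
```

```text
bl [ 467.3 -239.6] -84.69 20.976319120631633
br [558.   33.5] -82.53 572.0031098447746
ye [460.  236.9] -124.27 51.420105988596454
```

View pics/fit.png

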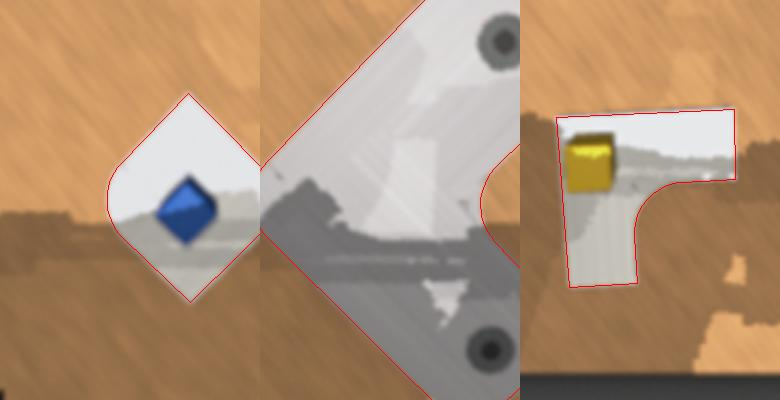

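The overlays fit well for all three parts. Since the gripper hides part of the bracket, I refit it with those rows excluded. Meanwhile I reach for the yellow post.

```bash
python3 - <<'E'
import fit as F,re
src=open('fit.py').read()
src=src.replace("    w=np.ones(sub.shape)\n","    w=np.ones(sub.shape); w[max(0,210-lo[1]):]=0\n").replace("w=1-(cv2.resize(m,sub.shape[::-1])>0)","w=w*(1-(cv2.resize(m,sub.shape[::-1])>0))")
open('fit.py','w').write(src)
E
python3 fit.py
```

```text
bl [ 467.3 -239.6] -84.69 20.976319120631633
br [558.1  33.6] -82.5 16.62796146511181
ye [460.  236.9] -124.27 51.27696037983716
```

Call:
{"api": "drive_tool", "payload": {
  "series": [
    [[-0.1,1.5,-1],2.7],
    [[-0.08,1.55,-2],0],
    [[0,0,-3],0],
    [[0,0,-3],0],
    [[0,0,-2.5],0],
    [[0,0,-1.5],0],
    [[0,0,-0.8],0],
    [[0,0,-0.35],0],
    [[0,0,0],0],
    [[0,0,0],0]
  ]
}}

```text
time: 5.3
ee_pos: [0.4602, 0.2378, 0.0297]
eef_rot: [0.884, 0.467, 0.001, 0.0]
ft_force: [0.2, 0.6, 0.6]
width: 0.0869
grip_force: 0.0
```

Call:
{"api": "drive_tool", "payload": {
  "series": [
    [[0,0,0],0],
    [[0,0,0],0],
    [[0,0,0],0],
    [[0,0,0],0],
    [[0,0,0],0],
    [[0,0,0],0],
    [[0,0,0],0],
    [[0,0,0],0],
    [[0,0,0],0],
    [[0,0,0],0]
  ],
  "hand": 1,
  "newtons": 30
}}

```text
time: 6.55
ee_pos: [0.4598, 0.2376, 0.0291]
eef_rot: [0.884, 0.467, 0.0, 0.0]
ft_force: [-0.0, 0.7, 0.4]
width: 0.0156
grip_force: 30.0
```

```bash
python3 look.py y_grip
```

```text
6.55 [0.4598 0.2376 0.0291] yaw [ 55.71  -0.   179.99] F [-0.02  0.72  0.42] 0.015580185031998229 29.99992513563484
```

Call:
{"api": "drive_tool", "payload": {
  "series": [
    [[0,0,0.7],0],
    [[0,0,0.8],0],
    [[0.6,-2.6,0],7],
    [[0.6,-2.6,0],7],
    [[0.6,-2.6,0],7],
    [[0.6,-2.6,0],7],
    [[0.6,-2.6,0],7],
    [[0.66,-2.66,0],6.8],
    [[0,0,0],0],
    [[0,0,0],0]
  ]
}}

```text
time: 7.85
ee_pos: [0.4964, 0.0816, 0.0445]
eef_rot: [0.66, 0.752, 0.0, 0.0]
ft_force: [0.6, 0.2, -0.4]
width: 0.0154
grip_force: 30.0
```

```bash
python3 look.py y_stand
```

```text
7.85 [0.4964 0.0816 0.0445] yaw [ 9.7450e+01 -2.0000e-02  1.7997e+02] F [ 0.63  0.24 -0.39] 0.015429436655286994 29.99990703072399
```

View pics/y_stand.png

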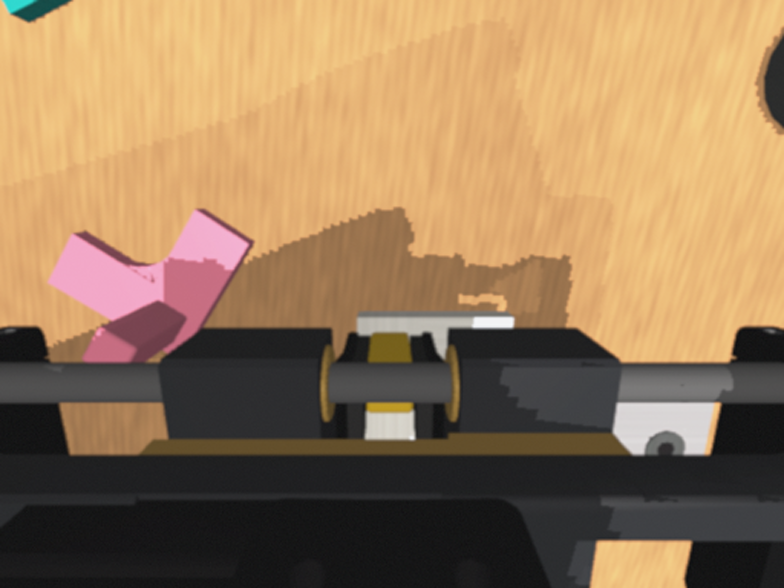

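The leaf (edge at 358–512, 320) is square to the jaws, and pink is clear at the left. Next I lower it.

Call:
{"api": "drive_tool", "payload": {
  "series": [
    [[0,0,-0.6],0],
    [[0,0,-0.5],0],
    [[0,0,-0.25],0],
    [[0,0,-0.15],0],
    [[0,0,-0.05],0],
    [[0,0,0],0],
    [[0.28,-0.22,0],0],
    [[0.28,-0.22,0],0],
    [[0.28,-0.22,0],0],
    [[0,0,0],0]
  ]
}}

```text
time: 9.15
ee_pos: [0.5056, 0.0745, 0.0291]
eef_rot: [0.659, 0.752, 0.001, 0.0]
ft_force: [-0.4, 0.0, 4.1]
width: 0.0159
grip_force: 30.0
```

Call:
{"api": "drive_tool", "payload": {
  "series": [
    [[0.1,0.013,0.02],0],
    [[0.1,0.013,0],0],
    [[0.05,0.006,0],0],
    [[0,0,0],0],
    [[0,0,0],0],
    [[0.04,-0.3,0],0],
    [[0,0,0],0],
    [[0,0,0],0],
    [[0,0,0],0],
    [[0,0,0],0]
  ]
}}

```text
time: 10.4
ee_pos: [0.5082, 0.0716, 0.029]
eef_rot: [0.659, 0.752, 0.0, 0.0]
ft_force: [0.3, 0.5, 5.2]
width: 0.0159
grip_force: 30.0
```

Call:
{"api": "drive_tool", "payload": {
  "series": [
    [[0,0,0.04],0],
    [[0.05,0.006,0],0],
    [[0,0,0],0],
    [[0.05,0.006,0],0],
    [[0,0,0],0],
    [[0,0,0],0],
    [[0,0,0],0],
    [[0,0,0],0],
    [[0,0,0],0],
    [[0,0,0],0]
  ]
}}

```text
time: 11.65
ee_pos: [0.5086, 0.0719, 0.0291]
eef_rot: [0.659, 0.752, 0.0, -0.0]
ft_force: [0.2, 0.9, -0.1]
width: 0.0157
grip_force: 30.0
```

Call:
{"api": "drive_tool", "payload": {
  "series": [
    [[0.05,0.006,0],0],
    [[0,0,0],0],
    [[0.05,0.006,0],0],
    [[0,0,0],0],
    [[0,0,0],0],
    [[0,0,0],0],
    [[0,0,0],0],
    [[0,0,0],0],
    [[0,0,0],0],
    [[0,0,0],0]
  ]
}}

```text
time: 12.9
ee_pos: [0.5094, 0.072, 0.0291]
eef_rot: [0.659, 0.752, -0.0, -0.0]
ft_force: [-5.7, -0.5, 3.4]
width: 0.0159
grip_force: 30.0
```

Call:
{"api": "drive_tool", "payload": {
  "series": [
    [[0.006,-0.05,0.01],0],
    [[0,0,0],0],
    [[0.006,-0.05,0],0],
    [[0,0,0],0],
    [[0,0,0],0],
    [[0,0,0],0],
    [[0,0,0],0],
    [[0,0,0],0],
    [[0,0,0],0],
    [[0,0,0],0]
  ]
}}

```text
time: 14.15
ee_pos: [0.5095, 0.0712, 0.0291]
eef_rot: [0.659, 0.752, -0.0, -0.0]
ft_force: [-5.5, 1.8, 1.4]
width: 0.016
grip_force: 30.0
```

Call:
{"api": "drive_tool", "payload": {
  "series": [
    [[0.006,-0.05,0],0],
    [[0,0,0],0],
    [[0,0,0],0],
    [[0,0,0],0],
    [[0,0,0],0],
    [[0,0,0],0],
    [[0,0,0],0],
    [[0,0,0],0],
    [[0,0,0],0],
    [[0,0,0],0]
  ]
}}

```text
time: 15.4
ee_pos: [0.5096, 0.0708, 0.0291]
eef_rot: [0.659, 0.752, -0.0, -0.0]
ft_force: [-4.1, 2.1, 1.3]
width: 0.0161
grip_force: 30.0
```

Call:
{"api": "drive_tool", "payload": {
  "series": [
    [[0.016,-0.04,0],0],
    [[0,0,0],0],
    [[0,0,0],0],
    [[0,0,0],0],
    [[0,0,0],0],
    [[0,0,0],0],
    [[0,0,0],0],
    [[0,0,0],0],
    [[0,0,0],0],
    [[0,0,0],0]
  ]
}}

```text
time: 16.65
ee_pos: [0.5096, 0.0704, 0.0291]
eef_rot: [0.659, 0.752, -0.0, -0.0]
ft_force: [-5.6, 1.2, 2.0]
width: 0.0159
grip_force: 30.0
```

```bash
cat > st.py <<'E'
from bench import r
from h import *
import sys
s=r.read_state();a=np.radians(float(sys.argv[1]) if len(sys.argv)>1 else -82.5)
B=np.array([[np.cos(a),np.sin(a),0],[-np.sin(a),np.cos(a),0],[0,0,1]])
print(s['time'],'bracket pos mm',(B@(np.array(s['ee_pos'])-[.5581,.0336,0])*1e3).round(2),'F',(B@s['ft_force']).round(2),'M',(B@s['torque']).round(3),'yaw',Ro.from_quat(s['eef_rot']).as_euler('ZYX',degrees=True).round(2),s['width'])
E
python3 st.py
```

```text
16.65 bracket pos mm [-42.84 -43.29  29.12] F [-1.9  -5.43  2.03] M [-1.119  0.531 -0.163] yaw [ 9.7520e+01 -3.0000e-02 -1.7996e+02] 0.01588068305913942
```

Call:
{"api": "drive_tool", "payload": {
  "series": [
    [[0.006,-0.05,0],0],
    [[0,0,0],0],
    [[0,0,0],0],
    [[0.003,-0.03,0],0],
    [[0,0,0],0],
    [[0,0,0],0],
    [[0,0,0],0],
    [[0,0,0],0],
    [[0,0,0],0],
    [[0,0,0],0]
  ]
}}

```text
time: 17.9
ee_pos: [0.5097, 0.0699, 0.0292]
eef_rot: [0.659, 0.752, 0.0, -0.0]
ft_force: [-5.3, 1.7, 2.4]
width: 0.0156
grip_force: 30.0
```

```bash
python3 st.py
```

```text
17.9 bracket pos mm [-42.35 -43.26  29.18] F [-2.39 -5.04  2.37] M [-1.037  0.687 -0.069] yaw [ 9.7540e+01 -5.0000e-02 -1.7997e+02] 0.015576358110326689
```

Call:
{"api": "drive_tool", "payload": {
  "series": [
    [[0.006,-0.05,0],0],
    [[0,0,0],0],
    [[0,0,0],0],
    [[0.004,-0.04,0],0],
    [[0,0,0],0],
    [[0,0,0],0],
    [[0,0,0],0],
    [[0,0,0],0],
    [[0,0,0],0],
    [[0,0,0],0]
  ]
}}

```text
time: 19.15
ee_pos: [0.5096, 0.0698, 0.0292]
eef_rot: [0.659, 0.752, 0.0, -0.001]
ft_force: [-6.9, 4.1, 2.5]
width: 0.0157
grip_force: 30.0
```

```bash
python3 st.py
```

```text
19.15 bracket pos mm [-42.17 -43.35  29.21] F [-4.97 -6.27  2.47] M [-1.24   1.249 -0.015] yaw [ 9.7580e+01 -9.0000e-02 -1.7996e+02] 0.015749819869261283
```

Call:
{"api": "drive_tool", "payload": {
  "series": [
    [[-0.002,-0.04,0],0],
    [[0,0,0],0],
    [[0,0,0],0],
    [[0,0,0],0],
    [[0,0,0],0],
    [[0,0,0],0],
    [[0,0,0],0],
    [[0,0,0],0],
    [[0,0,0],0],
    [[0,0,0],0]
  ]
}}

```text
time: 20.4
ee_pos: [0.5096, 0.0697, 0.0292]
eef_rot: [0.659, 0.752, 0.0, -0.001]
ft_force: [-6.6, 5.2, 3.2]
width: 0.0158
grip_force: 30.0
```

```bash
python3 st.py
```

```text
20.4 bracket pos mm [-42.09 -43.38  29.24] F [-6.02 -5.83  3.19] M [-1.235  1.441  0.007] yaw [ 9.7600e+01 -1.1000e-01 -1.7997e+02] 0.01580692050772258
```

Call:
{"api": "drive_tool", "payload": {
  "series": [
    [[0,0,0],0],
    [[0,0,0],0],
    [[0,0,0],0],
    [[0,0,0],0],
    [[0,0,0],0],
    [[0,0,0],0],
    [[0,0,0],0],
    [[0,0,0],0],
    [[0,0,0],0],
    [[0,0,0],0]
  ]
}}

```text
time: 21.65
ee_pos: [0.5096, 0.0697, 0.0292]
eef_rot: [0.659, 0.752, 0.0, -0.001]
ft_force: [-6.2, 5.3, 1.9]
width: 0.0156
grip_force: 30.0
```

Call:
{"api": "drive_tool", "payload": {
  "series": [
    [[0,0,0],0],
    [[0,0,0],0],
    [[0,0,0],0],
    [[0,0,0],0],
    [[0,0,0],0],
    [[0,0,0],0],
    [[0,0,0],0],
    [[0,0,0],0],
    [[0,0,0],0],
    [[0,0,0],0]
  ],
  "newtons": 14
}}

```text
time: 22.9
ee_pos: [0.5096, 0.0697, 0.0293]
eef_rot: [0.659, 0.752, 0.0, -0.001]
ft_force: [-6.0, 6.4, 3.4]
width: 0.0154
grip_force: 14.0
```

```bash
python3 st.py
```

```text
22.9 bracket pos mm [-42.11 -43.37  29.25] F [-7.15 -5.15  3.42] M [-1.206  1.463 -0.064] yaw [ 9.7600e+01 -1.1000e-01 -1.7997e+02] 0.015418707713349484
```

Both legs held about 6 N for over 2 s. I release and back up.

Call:
{"api": "drive_tool", "payload": {
  "series": [
    [[0,0,0],0],
    [[0,0,0],0],
    [[0,0,0],0],
    [[0,0,0],0],
    [[0,0,1],0],
    [[0,0,2],0],
    [[0,0,4],0],
    [[0,0,4],0],
    [[-2,2,3],0],
    [[0,0,0],0]
  ],
  "hand": 0.5
}}

```text
time: 24.15
ee_pos: [0.4908, 0.09, 0.1729]
eef_rot: [0.658, 0.753, 0.002, 0.002]
ft_force: [1.1, -1.2, -0.2]
width: 0.0437
grip_force: 0.0
```

```bash
python3 look.py y_done; python3 st.py
```

```text
24.15 [0.4908 0.09   0.1729] yaw [9.7680e+01 7.0000e-02 1.7969e+02] F [ 1.13 -1.2  -0.22] 0.04367404853277632 0.0
24.2 bracket pos mm [-63.23 -59.63 171.25] F [0.4  0.47 0.71] M [ 0.138 -0.084  0.039] yaw [9.759e+01 8.000e-02 1.798e+02] 0.04337119620589744
```

View pics/y_done.png

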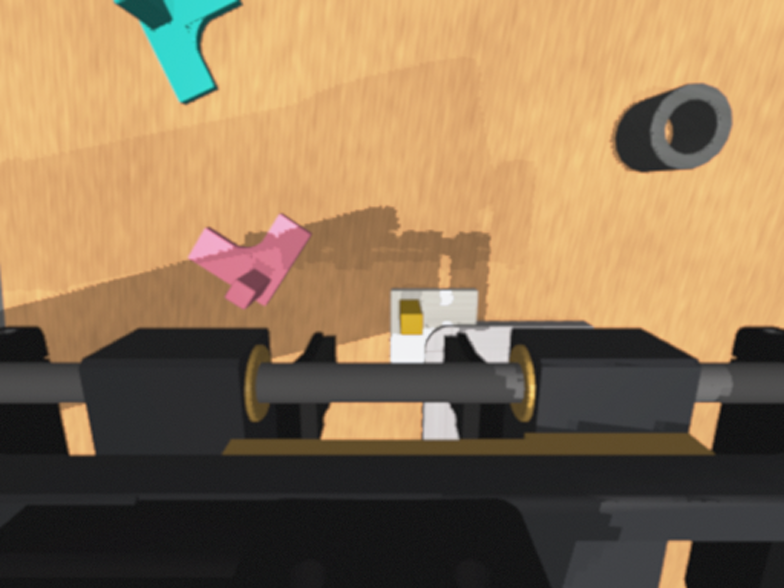

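The leaf hugs the corner at (430,320), with the bracket's rounded corner inside it. I take a clear look on the way to blue.

Call:
{"api": "drive_tool", "payload": {
  "series": [
    [[0.5,-2,0],0],
    [[0.5,-2,0],0],
    [[0.5,-2,0],0],
    [[0.5,-2,0],0],
    [[0.5,-2,0],0],
    [[0,0,0],0],
    [[0,0,0],0],
    [[0,0,0],0],
    [[0,0,0],0],
    [[0,0,0],0]
  ],
  "hand": 0
}}

```text
time: 25.45
ee_pos: [0.5152, -0.0118, 0.1693]
eef_rot: [0.659, 0.752, 0.0, 0.0]
ft_force: [0.2, -0.6, -0.1]
width: 0.087
grip_force: 0.0
```

```bash
python3 look.py y_chk
python3 - <<'E'
from fit import *
s,c=pickle.load(open('y_chk.pkl','rb'))
im=cv2.resize(c['color'][:,:,::-1],None,fx=4,fy=4,interpolation=cv2.INTER_CUBIC)
print(proj(c,[.51,.07,.01],s))
# seam: pixels of silhouette union; report and crop
u=proj(c,[.51,.07,.01],s)[0]*4;u=u.astype(int)
cv2.imwrite('pics/y_chk2.png',im[max(0,u[1]-220):u[1]+330,max(0,u[0]-220):u[0]+450])
E
```

```text
25.45 [ 0.5152 -0.0118  0.1693] yaw [ 97.54   0.   179.99] F [ 0.16 -0.65 -0.07] 0.08697857576407872 0.0
[[259.04022631 109.2204501 ]]
```

View pics/y_chk2.png

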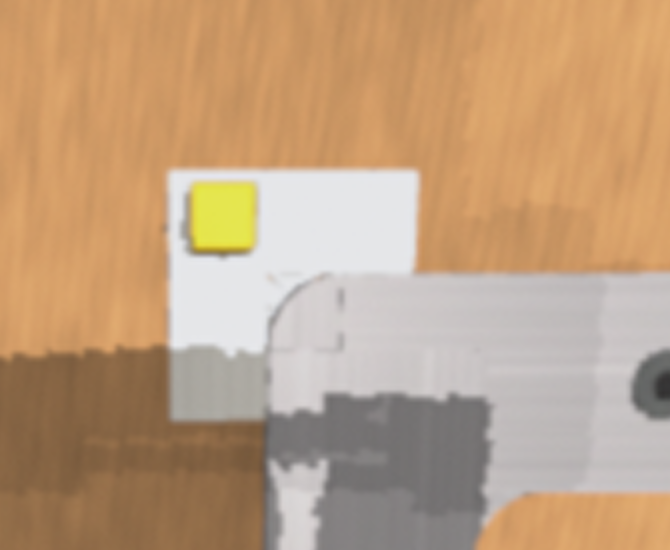

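The leaf sits flush: its edge (170–418, 170) is parallel to the bracket face and the seam shows no gap. Now the blue leaf.

Call:
{"api": "drive_tool", "payload": {
  "series": [
    [[-0.8,-3.8,0],-2.25],
    [[-0.8,-3.8,0],0],
    [[-0.8,-3.8,0],0],
    [[-0.8,-3.8,0],0],
    [[-0.8,-3.8,0],0],
    [[-0.79,-3.78,0],0],
    [[0,0,-2],0],
    [[0,0,-3],0],
    [[0,0,-3],0],
    [[0,0,-2],0]
  ]
}}

```text
time: 26.75
ee_pos: [0.4668, -0.2396, 0.0679]
eef_rot: [0.674, 0.739, -0.0, -0.001]
ft_force: [-0.2, -0.1, 0.5]
width: 0.0873
grip_force: 0.0
```

Call:
{"api": "drive_tool", "payload": {
  "series": [
    [[0,0,-2],0],
    [[0,0,-1.2],0],
    [[0,0,-0.6],0],
    [[0,0,-0.2],0],
    [[0,0,0],0],
    [[0,0,0],0],
    [[0,0,0],0],
    [[0,0,0],0],
    [[0,0,0],0],
    [[0,0,0],0]
  ]
}}

```text
time: 28.0
ee_pos: [0.4673, -0.2399, 0.0293]
eef_rot: [0.674, 0.739, 0.0, 0.0]
ft_force: [-0.7, 0.4, -0.4]
width: 0.0871
grip_force: 0.0
```

Call:
{"api": "drive_tool", "payload": {
  "series": [
    [[0,0,0],0],
    [[0,0,0],0],
    [[0,0,0],0],
    [[0,0,0],0],
    [[0,0,0],0],
    [[0,0,0],0],
    [[0,0,0],0],
    [[0,0,0],0],
    [[0,0,0],0],
    [[0,0,0],0]
  ],
  "hand": 1,
  "newtons": 30
}}

```text
time: 29.25
ee_pos: [0.4673, -0.2399, 0.0293]
eef_rot: [0.674, 0.739, 0.0, -0.0]
ft_force: [0.5, 0.3, 0.5]
width: 0.0159
grip_force: 30.0
```

```bash
python3 st.py
python3 - <<'E'
import numpy as np
a=np.radians(-82.5);R=np.array([[np.cos(a),-np.sin(a)],[np.sin(a),np.cos(a)]])
for p in(58,62,70,130): print(p,(R@[p,p]+[558.1,33.6]).round(1))
E
```

```text
29.25 bracket pos mm [ 259.27 -125.73   29.27] F [-0.21  0.51  0.52] M [ 0.073  0.009 -0.024] yaw [  95.26   -0.   -180.  ] 0.015871538594601147
58 [623.2 -16.3]
62 [627.7 -19.8]
70 [636.6 -26.7]
130 [704.  -78.3]
```

Call:
{"api": "drive_tool", "payload": {
  "series": [
    [[0,0,1.5],0],
    [[0,0,2.5],0],
    [[2.7,3.6,0],0],
    [[2.7,3.6,0],0.5],
    [[2.7,3.6,0],0.9],
    [[2.7,3.6,0],0.9],
    [[2.7,3.6,0],0],
    [[2.7,3.6,0],0],
    [[0,0,0],0],
    [[0,0,0],0]
  ]
}}

```text
time: 30.5
ee_pos: [0.6292, -0.0244, 0.0697]
eef_rot: [0.659, 0.752, -0.0, 0.0]
ft_force: [0.4, -0.8, -0.6]
width: 0.0157
grip_force: 30.0
```

```bash
python3 st.py
```

```text
30.5 bracket pos mm [66.8  62.93 69.67] F [ 0.84  0.28 -0.57] M [ 0.106 -0.054  0.022] yaw [ 9.7550e+01  3.0000e-02 -1.7999e+02] 0.01568663361466267
```

Call:
{"api": "drive_tool", "payload": {
  "series": [
    [[0,0,-1],0],
    [[0,0,-1.2],0],
    [[0,0,-1],0],
    [[0,0,-0.5],0],
    [[0,0,-0.2],0],
    [[0,0,-0.1],0],
    [[0,0,0],0],
    [[0,0,0],0],
    [[0,0,0],0],
    [[0,0,0],0]
  ]
}}

```text
time: 31.75
ee_pos: [0.6294, -0.0239, 0.0294]
eef_rot: [0.659, 0.752, 0.0, 0.0]
ft_force: [-0.2, 0.0, -1.2]
width: 0.0156
grip_force: 30.0
```

```bash
python3 st.py
```

```text
31.75 bracket pos mm [66.31 63.15 29.36] F [-0.05 -0.23 -1.19] M [ 0.144 -0.046  0.045] yaw [ 97.56   0.   179.99] 0.01562164064817802
```

Call:
{"api": "drive_tool", "payload": {
  "series": [
    [[-0.15,0.18,-0.02],0],
    [[-0.14,0.18,0],0],
    [[-0.14,0.18,0],0],
    [[0,0,0],0],
    [[0,0,0],0],
    [[0,0,0],0],
    [[0,0,0],0],
    [[0,0,0],0],
    [[0,0,0],0],
    [[0,0,0],0]
  ]
}}

```text
time: 33.0
ee_pos: [0.625, -0.0181, 0.0293]
eef_rot: [0.659, 0.752, 0.0, -0.0]
ft_force: [-1.9, 0.6, 4.7]
width: 0.0158
grip_force: 30.0
```

```bash
python3 st.py
```

```text
33.0 bracket pos mm [59.95 59.57 29.32] F [-0.86 -1.82  4.7 ] M [-0.333  0.282 -0.004] yaw [ 9.758e+01 -2.000e-02  1.800e+02] 0.015775383818580093
```

Call:
{"api": "drive_tool", "payload": {
  "series": [
    [[0,0,0.03],0],
    [[-0.06,-0.008,0],0],
    [[-0.05,-0.007,0],0],
    [[0,0,0],0],
    [[0,0,0],0],
    [[0,0,0],0],
    [[0,0,0],0],
    [[0,0,0],0],
    [[0,0,0],0],
    [[0,0,0],0]
  ]
}}

```text
time: 34.25
ee_pos: [0.6238, -0.0187, 0.0293]
eef_rot: [0.659, 0.752, -0.0, 0.0]
ft_force: [0.8, -0.6, 0.3]
width: 0.0156
grip_force: 30.0
```

```bash
python3 st.py
```

```text
34.25 bracket pos mm [60.46 58.35 29.34] F [0.71 0.76 0.28] M [ 0.205 -0.18  -0.049] yaw [ 9.7560e+01  1.0000e-02 -1.7999e+02] 0.01562688244827356
```

Call:
{"api": "drive_tool", "payload": {
  "series": [
    [[-0.013,0.1,0],0],
    [[-0.06,-0.008,0],0],
    [[0,0,0],0],
    [[-0.06,-0.008,0],0],
    [[0,0,0],0],
    [[0,0,0],0],
    [[0,0,0],0],
    [[0,0,0],0],
    [[0,0,0],0],
    [[0,0,0],0]
  ]
}}

```text
time: 35.5
ee_pos: [0.6231, -0.0175, 0.0295]
eef_rot: [0.659, 0.752, 0.001, 0.0]
ft_force: [4.7, 2.7, -2.5]
width: 0.0159
grip_force: 30.0
```

```bash
python3 st.py
```

```text
35.5 bracket pos mm [59.11 57.73 29.52] F [-2.04  4.99 -2.5 ] M [1.435 0.239 0.028] yaw [ 9.7570e+01 -2.0000e-02  1.7993e+02] 0.015861605804497317
```

Call:
{"api": "drive_tool", "payload": {
  "series": [
    [[-0.006,0.05,-0.03],0],
    [[0,0,0],0],
    [[-0.006,0.05,0],0],
    [[0,0,0],0],
    [[0,0,0],0],
    [[0,0,0],0],
    [[0,0,0],0],
    [[0,0,0],0],
    [[0,0,0],0],
    [[0,0,0],0]
  ]
}}

```text
time: 36.75
ee_pos: [0.6231, -0.0173, 0.0294]
eef_rot: [0.659, 0.752, 0.0, 0.001]
ft_force: [5.7, -0.3, -0.5]
width: 0.0159
grip_force: 30.0
```

```bash
python3 st.py
```

```text
36.75 bracket pos mm [58.97 57.75 29.4 ] F [ 1.02  5.57 -0.54] M [ 1.351 -0.296  0.051] yaw [9.7540e+01 4.0000e-02 1.7993e+02] 0.01588152174155609
```

Call:
{"api": "drive_tool", "payload": {
  "series": [
    [[-0.006,0.05,-0.02],0],
    [[0,0,0],0],
    [[-0.004,0.03,0],0],
    [[0,0,0],0],
    [[0,0,0],0],
    [[0,0,0],0],
    [[0,0,0],0],
    [[0,0,0],0],
    [[0,0,0],0],
    [[0,0,0],0]
  ]
}}

```text
time: 38.0
ee_pos: [0.623, -0.0169, 0.0294]
eef_rot: [0.659, 0.752, 0.0, 0.001]
ft_force: [4.5, -1.9, 1.0]
width: 0.0159
grip_force: 30.0
```

```bash
python3 st.py
```

```text
38.0 bracket pos mm [58.55 57.74 29.38] F [2.45 4.26 0.95] M [ 1.198 -0.575  0.056] yaw [9.7520e+01 7.0000e-02 1.7993e+02] 0.015898102097508846
```

Call:
{"api": "drive_tool", "payload": {
  "series": [
    [[-0.006,0.05,0],0],
    [[0,0,0],0],
    [[0,0,0],0],
    [[0,0,0],0],
    [[0,0,0],0],
    [[0,0,0],0],
    [[0,0,0],0],
    [[0,0,0],0],
    [[0,0,0],0],
    [[0,0,0],0]
  ]
}}

```text
time: 39.25
ee_pos: [0.6229, -0.0164, 0.0294]
eef_rot: [0.659, 0.752, 0.0, 0.001]
ft_force: [4.5, -1.8, 2.0]
width: 0.0156
grip_force: 30.0
```

```bash
python3 st.py
```

```text
39.25 bracket pos mm [58.04 57.75 29.37] F [2.36 4.24 2.  ] M [ 1.193 -0.476  0.093] yaw [9.7520e+01 7.0000e-02 1.7993e+02] 0.01556646443859966
```

Still sliding, so I keep going.

Call:
{"api": "drive_tool", "payload": {
  "series": [
    [[-0.006,0.05,0],0],
    [[0,0,0],0],
    [[0,0,0],0],
    [[-0.004,0.03,0],0],
    [[0,0,0],0],
    [[0,0,0],0],
    [[0,0,0],0],
    [[0,0,0],0],
    [[0,0,0],0],
    [[0,0,0],0]
  ]
}}

```text
time: 40.5
ee_pos: [0.6229, -0.0162, 0.0294]
eef_rot: [0.659, 0.752, -0.0, 0.001]
ft_force: [4.9, -2.3, 1.1]
width: 0.0158
grip_force: 30.0
```

```bash
python3 st.py
```

```text
40.5 bracket pos mm [57.86 57.74 29.39] F [2.91 4.53 1.09] M [ 1.17  -0.904  0.072] yaw [9.7500e+01 1.1000e-01 1.7993e+02] 0.015763086314137066
```

Call:
{"api": "drive_tool", "payload": {
  "series": [
    [[-0.034,0.067,0],0],
    [[0,0,0],0],
    [[0,0,0],0],
    [[0,0,0],0],
    [[0,0,0],0],
    [[0,0,0],0],
    [[0,0,0],0],
    [[0,0,0],0],
    [[0,0,0],0],
    [[0,0,0],0]
  ]
}}

```text
time: 41.75
ee_pos: [0.6229, -0.0162, 0.0295]
eef_rot: [0.66, 0.752, -0.0, 0.002]
ft_force: [6.6, -4.8, 0.6]
width: 0.0158
grip_force: 30.0
```

```bash
python3 st.py
```

```text
41.75 bracket pos mm [57.8  57.73 29.47] F [5.59 5.91 0.58] M [ 1.446 -1.323  0.153] yaw [9.747e+01 1.500e-01 1.799e+02] 0.015813421250038033
```

Call:
{"api": "drive_tool", "payload": {
  "series": [
    [[-0.002,0.015,-0.02],0],
    [[0,0,0],0],
    [[0,0,0],0],
    [[0,0,0],0],
    [[0,0,0],0],
    [[0,0,0],0],
    [[0,0,0],0],
    [[0,0,0],0],
    [[0,0,0],0],
    [[0,0,0],0]
  ]
}}

```text
time: 43.0
ee_pos: [0.6229, -0.0161, 0.0294]
eef_rot: [0.66, 0.752, -0.0, 0.002]
ft_force: [5.3, -5.8, 1.6]
width: 0.0159
grip_force: 30.0
```

Call:
{"api": "drive_tool", "payload": {
  "series": [
    [[0,0,0],0],
    [[0,0,0],0],
    [[0,0,0],0],
    [[0,0,0],0],
    [[0,0,0],0],
    [[0,0,0],0],
    [[0,0,0],0],
    [[0,0,0],0],
    [[0,0,0],0],
    [[0,0,0],0]
  ],
  "newtons": 14
}}

```text
time: 44.25
ee_pos: [0.6229, -0.0161, 0.0294]
eef_rot: [0.66, 0.752, -0.0, 0.002]
ft_force: [5.2, -4.7, 1.7]
width: 0.0158
grip_force: 14.0
```

```bash
python3 st.py
```

```text
44.25 bracket pos mm [57.74 57.74 29.43] F [5.33 4.54 1.73] M [ 1.303 -1.34   0.165] yaw [9.747e+01 1.600e-01 1.799e+02] 0.015818031174349097
```

Call:
{"api": "drive_tool", "payload": {
  "series": [
    [[-0.02,0,0],0],
    [[0,0,0],0],
    [[0,0,0],0],
    [[0,0,0],0],
    [[0,0,0],0],
    [[0,0,0],0],
    [[0,0,0],0],
    [[0,0,0],0],
    [[0,0,0],0],
    [[0,0,0],0]
  ]
}}

```text
time: 45.5
ee_pos: [0.6228, -0.0162, 0.0294]
eef_rot: [0.66, 0.752, -0.0, 0.002]
ft_force: [6.4, -4.7, 1.6]
width: 0.0161
grip_force: 14.0
```

```bash
python3 st.py
```

```text
45.5 bracket pos mm [57.77 57.68 29.43] F [5.51 5.72 1.58] M [ 1.466 -1.376  0.18 ] yaw [9.7460e+01 1.6000e-01 1.7988e+02] 0.01612850611468593
```

Call:
{"api": "drive_tool", "payload": {
  "series": [
    [[0,0,0],0],
    [[0,0,0],0],
    [[0,0,0],0],
    [[0,0,0],0],
    [[0,0,1],0],
    [[0,0,2],0],
    [[0,0,4],0],
    [[0,0,4],0],
    [[0,-2,3],0],
    [[0,-2,0],0]
  ],
  "hand": 0.5
}}

```text
time: 46.75
ee_pos: [0.6233, -0.054, 0.1731]
eef_rot: [0.659, 0.752, 0.002, 0.003]
ft_force: [0.1, 0.1, 0.4]
width: 0.0435
grip_force: 0.0
```

Call:
{"api": "drive_tool", "payload": {
  "series": [
    [[-1,-2,0],0],
    [[-1,-2,0],0],
    [[-1,-2,0],0],
    [[-1,-1,0],0],
    [[-1,0,0],0],
    [[0,0,0],0],
    [[0,0,0],0],
    [[0,0,0],0],
    [[0,0,0],0],
    [[0,0,0],0]
  ]
}}

```text
time: 48.0
ee_pos: [0.5718, -0.1237, 0.1686]
eef_rot: [0.659, 0.752, 0.0, -0.0]
ft_force: [0.3, -0.0, -0.3]
width: 0.0435
grip_force: 0.0
```

```bash
python3 look.py b_done
python3 - <<'E'
from fit import *
s,c=pickle.load(open('b_done.pkl','rb'))
im=cv2.resize(c['color'][:,:,::-1],None,fx=4,fy=4,interpolation=cv2.INTER_CUBIC)
u=(proj(c,[.57,.025,.01],s)[0]*4).astype(int);print(u/4)
cv2.imwrite('pics/b_done2.png',im[max(0,u[1]-290):u[1]+300,max(0,u[0]-390):u[0]+400])
E
```

```text
48.0 [ 0.5718 -0.1237  0.1686] yaw [ 9.757e+01 -1.000e-02  1.800e+02] F [ 0.27 -0.02 -0.35] 0.04347809129529883 0.0
[271.25  42.25]
```

View pics/b_done2.png

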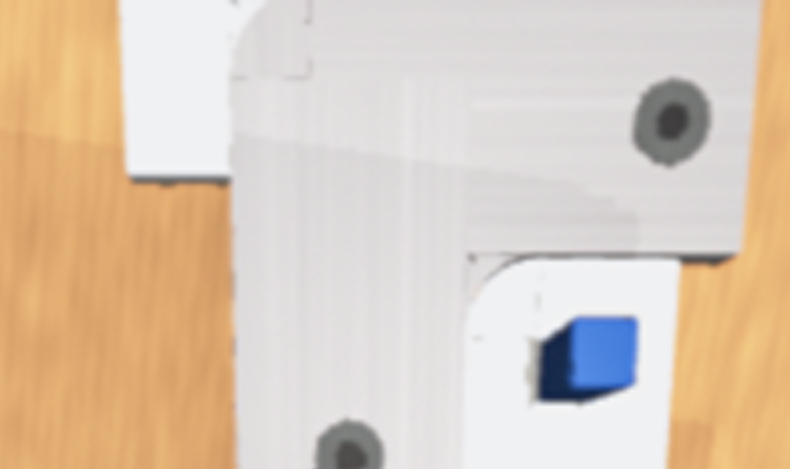

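The blue leaf fits in the inner fillet: the seam at (465–680, 258) is even and parallel, and the dark strip is just the taller bracket wall. Yellow is still flush, and the robot is clear of everything.

```bash
python3 -c "
from bench import r
print(r.close_job())"
```

```text
the job is handed in; nothing more can be done
None
```

The job is handed in: the yellow leaf, then the blue, was pressed home on both legs at about 5–6 N each for over a second, and both were released seated flush, with about 48 s of the 72 s used.

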